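# Unlock the card terminal and hold it out to the customer

## Robot

A 7-joint arm with a two-finger parallel gripper is mounted at the origin on the work surface. World frame = base frame: x ahead of the robot, y to its left, z up, the work surface at z = 0. Lengths are in mm, angles in degrees, forces in N, time in s.
With the tool pointing down it reaches from about 400 to 850 mm from the base axis. Payload 10.4 kg.
Tool frame: the origin (TCP) lies midway between the tips of the shut fingers; the grasp point (between the pads) lies 19 mm behind it (r.tcp_to_grasp is the z of the grasp point in the tool frame, in mm); z points along the fingers, y is the line along which they close (so a half turn about z gives the same grasp; the last joint's range is limited). The gripper opens to 87 mm and grips with 3 to 60 N. Pads are 19 mm wide; open, the fingers measure 117 mm over their backs; the gripper's body (75 mm by 190 mm) begins 51 mm behind the grasp point.
Start: joints at [75.768, 19.034, -3.707, 83.658, 1.238, 77.344, -5.071], TCP at [139.949, -609.152, 222.576] pointing down, gripper open.
Joint ranges: [-148.97, 148.97], [-28.65, 121.19], [-84.17, 76.75], [9.2, 138.47], [-72.65, 252.65], [3.7, 117.97], [-149.18, 149.18]. Speed limits (degrees/s): [127.2, 127.2, 159.86, 159.86, 180, 180, 180].

## Interface

Orientations are given as [roll, pitch, yaw] about the fixed x, y, z axes, in that order (R = Rz(yaw) Ry(pitch) Rx(roll)).
In Python, from bench import state, vision, r, models gives the robot as it stands.
- The arm moves only by the tool send_rows, never from a script. Its argument "targets" is text: rows parted by semicolons, each of 5 numbers parted by spaces: the finger opening in m, from 0 to 0.087, then the shift along the tool's x, y, z in m, then the turn about the tool's z in degrees. In form: gripper tx ty tz twist; .... A call has exactly 8 rows; each row shifts and turns the commanded pose from where the row before left it, along the tool's axes as they then stand; what a row does not reach is not made up. A row lasts 1/12 s, in which the tool goes at most 41.7 mm and 7.16 degrees, less where a joint would pass 70% of its speed; a pose out of reach is approached as far as the arm can. A call with a gripper value outside its range is refused whole. The fingers move at their own pace and stop on an object; the grip force is fixed at half the most. Time passes only in rows, so rows that do not move let the fingers close, or fill a call up. It gives the time, the measured TCP pose, the force, the opening and the grip force at its end, in the units of the state.
- state(): the state, without advancing time (a new reading comes with each control period).
- vision.read_camera(name): name is "scene" or "top" or "wrist"; returns (picture, depth): 420x560x3 uint8, red, green, blue; 420x560 float32, mm along the optical axis (not along the pixel's ray), 0 where there is no reading.
- vision.camera_params(name): a dict with "fx", "fy", "cx", "cy" (pixels), "k1" (the pictures are not rectified: a ray, as slopes to the right and down, at radius r is drawn at 1 + k1 r^2 times it, then the intrinsics apply), "pose" (4x4, takes a point from camera to world coordinates); the wrist camera has in their place "T_tool_cam" (4x4, takes a point from camera to tool coordinates, whose origin is the TCP and whose axes are the flange's). Camera axes: x right, y up, looking along -z (the intrinsics and any distortion apply to the point x, -y, -z); pixel columns grow to the right and rows downward; lengths in mm; the calibration is good to about 2 mm. A picture is of the moment at which its call begins: read the wrist's pose just before it. camera_params takes no time and is no camera call.
- r.hand_in(): hands the job in; it is judged then, once.
Trained networks look in the newest picture that a camera, given by its name, has taken for a name from the list of things; names that differ only in an ending like _2 or _b are one class to them, and where a whole thing is asked for, a point or a joint stands for the part that bears it (a point fixed in the world has none). Each returns a list of dicts, best first, with "confidence" (0 to 1); they miss things now and then, are a little off and sometimes report something else, mostly with a low value. They report only what shows in the picture. A call takes as long as a camera call. They do not tell look-alikes from the thing itself.
- models.silhouettes(camera, target): "region" (420x560 bool, what is visible of it) and "xy" ([column, row] in pixels, amid what is visible of it).
- models.place_of(camera, target): "xy" ([column, row] in pixels: a listed point, or the origin of a listed thing).
The state is a dict: "t": time; "joint_positions": joint angles; "qd": joint speeds; "effort": joint torques, N m; "ee_pos": TCP position; "tool_rot": TCP orientation; "contact_force": force on the tool from outside, world axes, zero at the start; "ft_torque": the same for the moment, N m; "opening": opening from 0.0 (shut) to 1.0 (fully open); "finger_force": force on a finger pad.
Only numpy, scipy, OpenCV 4.12 (cv2) and the standard library are available. Lean on these libraries where they do the work, as an engineer would, in place of code of your own. Each camera call takes 0.05 s, during which the arm holds its last target. There are 200 camera calls.

## Task

Swing the steel hasp of the white dock off the card terminal, a quarter turn, and leave it open. Then draw the terminal up out of the dock and hold it over the middle of the wooden money tray, square with the tray and leaned back by about 45 degrees so that its screen looks at the customer and half upwards, with all of it about 15 cm or more above the counter; finish while still holding it there, still. Leave the other things on the counter where they are.

Things in the scene. Friction and masses are not known exactly. Their poses are not given: they have to be found in the camera images.
- hasp (a joint): angle (rad) of the dock's hasp, a steel strap 128 mm long, 18 mm wide and 6 mm thick that swivels level about an upright pin. 0: closed, strap straight over the terminal's top (4 mm above it), free end over the catch post; it grows as the free end swings from the dock's -y side towards the dock's +x (customer) side, counter-clockwise seen from above, up to a stop at 2.0. Light friction (about 0.5 N at the knob); it stays where it is left
- hasp_knob (a point): yellow upright round knob on the hasp's free end, 12 mm diameter, 34 mm tall; this point is 17 mm below its top (the strap's upper face is 17 mm below this point); 116 mm from the pin's axis
- hasp_hinge (a point): point on the hasp's pin axis, half-way through the strap's thickness; the pin stands 58 mm to the dock's +y side
- dock: white charging dock fixed on the counter, 70 (x) by 130 (y) by 55 mm tall, origin under its centre; +x faces the customer's side, z up. Central pocket 38 (x) by 78 (y) mm, its floor 10 mm above the counter. Two steel posts of 12 mm diameter, 58 mm to either side (y) of the centre, rise to 159 mm: +y carries the hasp's pin, -y is the catch. The knob's top is 199 mm above the counter: carry the terminal over the open hasp or round it
- terminal_centre (a point): centre, half-way up, of the charcoal card terminal with red bands, 145 mm long (z, towards its top end), 74 mm wide (y), body 34 mm thick (x); the top 50 mm is a printer housing 44 mm thick (x), flat-sided and symmetric, the place to grip. x points out of the screen. About 0.35 kg (0.25 to 0.5). It starts upright in the dock's pocket, sunk 45 mm, axes along the dock's
- terminal_foot (a point): centre of the terminal's bottom end face, 72.5 mm below terminal_centre along its z
- tray: wooden money tray fixed on the counter, 130 (x) by 170 (y) by 16 mm, origin under its centre, +x towards the customer, z up; a few flat coins are part of it
- clerk (a point): the clerk's side of the tray, away from the customer: a point in the air 200 mm from the tray's origin along the tray's -x and 220 mm above the counter
- handset: bystander: blue stock handset 30 by 60 by 145 mm (plus a 20 mm stub aerial) standing in a plain dark charger with no hasp; origin under its centre
- pen: bystander: blue pen 148 mm long lying on an order pad (100 by 150 by 8 mm); origin under its middle
- mouse: bystander: dark computer mouse 105 by 60 by 33 mm, origin under its centre
- bottle: bystander: orange drinks bottle, 68 mm diameter, 190 mm tall, origin under its centre
- roll: bystander: white till roll standing on end, 56 mm diameter, 57 mm tall, origin under its centre
There are look-alikes about, which are no part of the job. Several things have the shape of the dock; the one meant has the colours described above.

How it is judged (in metres and radians):
On the way, in this order (a step that is already met when the one before it is completed fails the run):
1. the hasp is swung off the terminal (about a quarter turn, at least 1.2 rad), the terminal still in its dock (value of joint hasp above 1.2 rad and height (world z) of terminal_foot below 0.03 m), for 0.2 s.
2. the terminal is drawn up clear of the dock (its foot more than 70 mm above the counter) (height (world z) of terminal_foot above 0.07 m and contact force between terminal and dock below 0.2 N), for 0.1 s.
At the end, for the whole second after the job is handed in: Terminal held still in the fingers, touching nothing else: centre within 70 mm (level) of the tray's centre, foot over 120 mm above the counter, screen 30 to 60 degrees from straight up, towards the customer, width within 0.3 rad of the tray's y; hasp open over 1.2 rad (value of joint hasp above 1.2 rad and height (world z) of terminal_foot above 0.12 m and angle between terminal_centre's own x axis and vertical between 0.52 and 1.05 rad and angle between the y axis of terminal_centre and the y axis of tray, either way round below 0.3 rad and z of clerk in the frame of terminal_centre above 0 m and horizontal distance between terminal_centre and tray below 0.07 m and contact force between the fingers and terminal above 1 N and contact force between terminal and dock below 0.2 N and contact force between terminal and tray below 0.2 N and contact force between terminal and table below 0.2 N and linear speed of terminal below 0.03 m/s and angular speed of terminal below 0.2 rad/s); the arm keeps its last pose, push and grip.
It fails at once if a bystander (handset, pen, mouse, bottle or till roll) is moved more than 30 mm (distance of any of handset, pen, mouse, bottle, roll from where it was at the start of the episode above 0.03 m).
It also fails if it takes over 61 s, if anything falls off the work surface, if the arm or the gripper's body presses on something with over 40 N, if the wrist force passes 120 N, or if a joint passes its speed limit or range.

## Working session

There is one attempt and no reset: what is moved stays moved. The work goes in short steps, Python scripts to look and compute and a tool call to move; the robot and the scene stay as the last step left them, time stands still between calls to the robot, and variables do not carry over. Pictures are saved under pics/ and viewed, at most 10 in all, crops included, and the job is handed in when it is done.

Besides the shell and the picture viewer there is one more tool, called after "Request:" in YAML: its name, and indented under it one key for each argument. send_rows: Moves the arm, as the interface text tells. Its arguments: {"type":"object","properties":{"targets":{"type":"string"}},"required":["targets"]}

```bash
ls; mkdir -p pics; cat > h.py <<'E'
import numpy as np, cv2
from bench import state, vision, r, models
from scipy.spatial.transform import Rotation as R
def shot(n,f=None):
    s=state(); im,d=vision.read_camera(n)
    if f: cv2.imwrite('pics/'+f,im[:,:,::-1])
    p=vision.camera_params(n)
    if 'pose' in p: T=np.array(p['pose'])
    else:
        B=np.eye(4); B[:3,:3]=R.from_euler('xyz',s['tool_rot'],degrees=True).as_matrix(); B[:3,3]=s['ee_pos']
        T=B@np.array(p['T_tool_cam'])
    return im,d,p,T
def ray(p,uv):
    x=(np.asarray(uv,float)-[p['cx'],p['cy']])/[p['fx'],p['fy']]
    u=x.copy()
    for _ in range(20): u=x/(1+p['k1']*(u**2).sum(-1,keepdims=True))
    return u
def world(p,T,uv,z):   # z depth along axis
    u=ray(p,uv); z=np.asarray(z,float)[...,None]
    c=np.concatenate([u[...,:1]*z,-u[...,1:]*z,-z],-1)
    return c@T[:3,:3].T+T[:3,3]
def atz(p,T,uv,h):     # intersect with world height
    a=world(p,T,uv,1.0); d=a-T[:3,3]
    return T[:3,3]+d*(h-T[2,3])/d[...,2:3]
def cloud(d,p,T):
    v,u=np.nonzero(d>0); return np.c_[u,v],world(p,T,np.c_[u,v],d[v,u])
E
python3 - <<'E'
from h import *
print(state())
for c in('scene','top'):
    im,d,p,T=shot(c,c+'0.png')
    print(c,T.round(2).tolist(),p['fx'],p['k1'])
    for n in('dock','hasp_knob','hasp_hinge','terminal_centre','tray','handset','pen','mouse','bottle','roll'):
        for o in models.place_of(c,n)[:4]:
            u,v=np.round(o['xy']).astype(int); w=world(p,T,np.array(o['xy']),d[min(v,419),min(u,559)])
            print(n,np.round(o['xy']),round(o['confidence'],2),w.round())
E
```

```text
pics
{'t': 0.0, 'joint_positions': array([75.76859496, 19.07111055, -3.70672347, 83.70694063,  1.23825984,
       77.34431425, -5.07130538]), 'qd': array([-0.03088501, -0.00801939,  0.0365434 , -0.01103618,  0.00714062,
       -0.04643007, -0.00910783]), 'effort': array([-7.08569914e-04, -6.23262906e+01,  2.42872996e-02, -3.89899814e+01,
       -6.12156163e-02,  3.97146447e-02,  9.48842080e-05]), 'ee_pos': array([ 139.81581897, -608.74885231,  221.75556449]), 'tool_rot': array([-1.79917640e+02,  4.69244041e-03,  1.29369733e+01]), 'contact_force': array([-0.49114919, -0.11878798, -0.51934384]), 'ft_torque': array([-0.02229146, -0.01574751, -0.03914217]), 'finger_force': 0.0, 'opening': 1.0044894470844117}
scene [[0.34, -0.54, 0.77, 1286.62], [0.94, 0.17, -0.3, -187.11], [0.03, 0.83, 0.56, 703.36], [0.0, 0.0, 0.0, 1.0]] 416.7060966887401 0.022662032672440654
dock [384. 189.] 0.73 [346. 494.  32.]
dock [374. 308.] 0.62 [791. 201.  57.]
dock [284. 209.] 0.61 [360. 156.  36.]
hasp_knob [370. 258.] 0.96 [776. 181. 186.]
hasp_knob [316. 189.] 0.69 [234. 315.   1.]
hasp_knob [270. 158.] 0.68
[... 953 characters left out ...]
0.85 [769. 183. 195.]
hasp_knob [275. 288.] 0.63 [332. 126. 196.]
hasp_knob [248. 214.] 0.61 [507. 187. 162.]
hasp_hinge [206. 126.] 0.87 [725. 290. 171.]
hasp_hinge [226. 309.] 0.74 [286. 255.   2.]
hasp_hinge [201. 236.] 0.73 [454. 296. 168.]
hasp_hinge [ 79. 310.] 0.59 [285. 575. 168.]
terminal_centre [228. 229.] 0.72 [471. 234. 155.]
tray [311. 187.] 0.92 [613.  23.   4.]
handset [420. 248.] 0.95 [ 434. -255.   44.]
pen [230. 239.] 0.6 [464. 239.  48.]
pen [333. 251.] 0.57 [434. -29.  16.]
mouse [184. 308.] 0.72 [288. 358.  29.]
mouse [331. 250.] 0.16 [437. -26.  11.]
bottle [128. 235.] 0.71 [470. 494.  86.]
roll [368. 131.] 0.55 [ 755. -136.   51.]
roll [127. 236.] 0.29 [469. 497.  89.]
```

View pics/scene0.png

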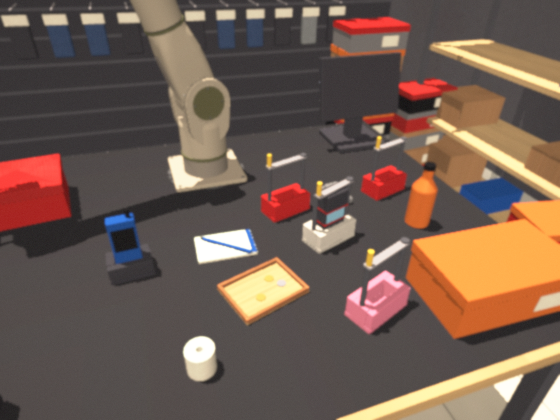

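View pics/top0.png

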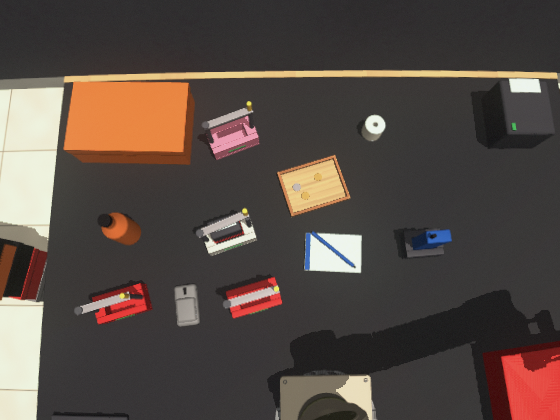

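The white dock with the terminal is at about (228,235) in the top view, with its knob at (245,211) and its hinge at (205,236). The look-alikes are pink at (232,135), red at (253,297) and red at (122,300). By the description I choose the white one. The tray is at (313,185).

Rows can't tilt the tool. To lean the terminal I'll grip it across its width and pivot it against something fixed.

```bash
python3 - <<'E'
from h import *
im,d,p,T=shot('top')
cv2.imwrite('pics/crop.png',cv2.resize(im[190:270,180:280,::-1],None,fx=6,fy=6))
uv,P=cloud(d,p,T)
n=lambda c,rr:np.hypot(P[:,0]-c[0],P[:,1]-c[1])<rr
m=n((480,244),100)
k=m&(P[:,2]>185)&(P[:,2]<205); print('knob',k.sum(),np.median(P[k],0).round(1))
s=m&(P[:,2]>156)&(P[:,2]<175)
c=im[uv[s][:,1],uv[s][:,0]].astype(int)
print('strap rect',s.sum(),cv2.minAreaRect(P[s][:,:2].astype(np.float32)))
w=m&(P[:,2]>45)&(P[:,2]<65); print('dock rect',cv2.minAreaRect(P[w][:,:2].astype(np.float32)),np.median(P[w][:,2]))
hsv=cv2.cvtColor(im,cv2.COLOR_RGB2HSV)
t=n((615,20),140)&(P[:,2]<30)&(hsv[uv[:,1],uv[:,0],1]>90)&(hsv[uv[:,1],uv[:,0],2]>60)
print('tray',t.sum(),cv2.minAreaRect(P[t][:,:2].astype(np.float32)),np.median(P[t][:,2]))
E
```

```text
knob 27 [505.6 193.6 196.8]
strap rect 464 ((477.32464599609375, 245.79673767089844), (39.59919357299805, 130.07969665527344), 17.732439041137695)
dock rect ((475.9930419921875, 243.45973205566406), (69.03950500488281, 130.76138305664062), 14.725308418273926) 54.24190929510621
tray 2903 ((586.113037109375, 5.597900390625), (206.7393035888672, 175.53976440429688), 16.69338607788086) 6.1042750389617595
```

View pics/crop.png

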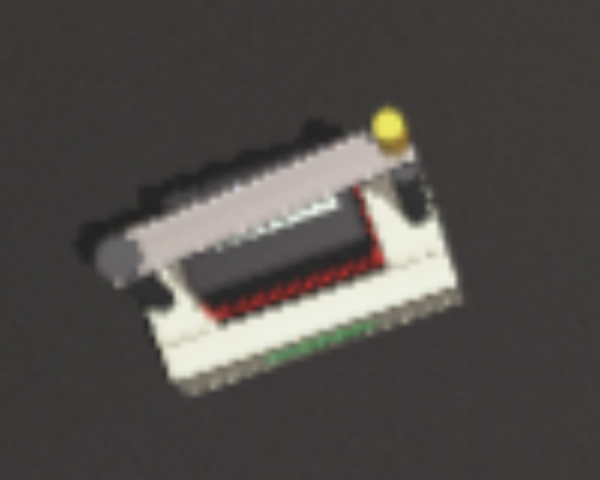

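Request:
send_rows:
  targets: "0.02 0 0 -0.04 0; 0.02 0 0 -0.04 -7; 0.02 0.04 0 0 -7; 0.02 0.04 0 0 -7; 0.02 0.04 0 0 -7; 0.02 0.04 0 0 -7; 0.02 0.03 0 0 -7; 0.02 0.03 0 0 -7"

```text
t: 1.82
ee_pos: [315.9, -480.3, 302.4]
tool_rot: [180.0, -0.0, 62.4]
contact_force: [-0.1, -0.7, 0.3]
opening: 0.476
finger_force: 0.0
```

The crop shows the white dock holding the charcoal terminal with red bands. The strap lies over it, with the knob at the right end (390,125) and the pin at the left end (118,258). The choice is confirmed.

```bash
cat >> h.py <<'E'
def plan(goal,yaw,g,n=None,s=None):
    """rows from the present pose to goal (mm) and yaw: straight, tool down"""
    s=s or state(); p=np.array(s['ee_pos']); y=s['tool_rot'][2]
    dy=(yaw-y+180)%360-180; D=np.array(goal)-p
    n=n or int(max(1,np.ceil(np.linalg.norm(D)/40),np.ceil(abs(dy)/7)))
    out=[]
    for i in range(n):
        Rm=R.from_euler('xyz',[180,0,y+dy*i/n],degrees=True).as_matrix()
        t=Rm.T@(D/n)/1000; out.append('%g %.4f %.4f %.4f %.2f'%(g,*t,-dy/n))
    print(n,'; '.join(out))
E
python3 - <<'E'
from h import *
print(np.round(vision.camera_params('wrist')['T_tool_cam'],2))
plan((470,-150,310),105,0.02)
E
```

```text
[[-0.000e+00  9.600e-01  2.900e-01  7.976e+01]
 [ 1.000e+00  0.000e+00 -0.000e+00  1.000e-02]
 [-0.000e+00  2.900e-01 -9.600e-01 -1.624e+02]
 [ 0.000e+00  0.000e+00  0.000e+00  1.000e+00]]
10 0.02 0.0364 -0.0017 -0.0008 -4.26; 0.02 0.0364 0.0011 -0.0008 -4.26; 0.02 0.0363 0.0038 -0.0008 -4.26; 0.02 0.0359 0.0064 -0.0008 -4.26; 0.02 0.0353 0.0091 -0.0008 -4.26; 0.02 0.0345 0.0117 -0.0008 -4.26; 0.02 0.0336 0.0142 -0.0008 -4.26; 0.02 0.0324 0.0167 -0.0008 -4.26; 0.02 0.0311 0.0190 -0.0008 -4.26; 0.02 0.0296 0.0213 -0.0008 -4.26
```

Request:
send_rows:
  targets: "0.02 0.037 -0.002 0 -5; 0.02 0.037 0.002 0 -5; 0.02 0.037 0.005 0 -5; 0.02 0.036 0.008 0 -5; 0.02 0.035 0.011 0 -5; 0.02 0.034 0.014 0 -5; 0.02 0.034 0.017 0 -5; 0.02 0.032 0.02 0 -5"

```text
t: 2.48
ee_pos: [441.9, -211.5, 302.8]
tool_rot: [180.0, 0.0, 102.2]
contact_force: [1.4, -0.8, 0.9]
opening: 0.23
finger_force: 0.0
```

```bash
python3 - <<'E'
from h import *
print(state()['ee_pos'],state()['tool_rot'],state()['joint_positions'].round())
plan((470,140,320),107,0.02,8)
E
```

```text
[ 441.90454174 -211.47312038  302.83223188] [1.79984079e+02 4.70840989e-02 1.02173093e+02] [ 52.   2. -32.  95.   1.  84.  32.]
8 0.02 0.0422 0.0127 -0.0021 -0.60; 0.02 0.0421 0.0131 -0.0021 -0.60; 0.02 0.0419 0.0136 -0.0021 -0.60; 0.02 0.0418 0.0140 -0.0021 -0.60; 0.02 0.0416 0.0145 -0.0021 -0.60; 0.02 0.0415 0.0149 -0.0021 -0.60; 0.02 0.0413 0.0153 -0.0021 -0.60; 0.02 0.0412 0.0158 -0.0021 -0.60
```

Request:
send_rows:
  targets: "0.02 0.039 0.013 -0.002 -0.6; 0.02 0.039 0.013 -0.002 -0.6; 0.02 0.039 0.013 -0.002 -0.6; 0.02 0.039 0.013 -0.002 -0.6; 0.02 0.039 0.013 -0.002 -0.6; 0.02 0.039 0.014 -0.002 -0.6; 0.02 0.038 0.014 -0.002 -0.6; 0.02 0 0 0 0"

```text
t: 3.15
ee_pos: [466.6, 81.8, 317.6]
tool_rot: [179.8, -0.1, 106.8]
contact_force: [-0.8, 0.7, 1.0]
opening: 0.228
finger_force: 0.0
```

```bash
python3 - <<'E'
from h import *
im,d,p,T=shot('wrist','w1.png')
print(state()['ee_pos'],state()['tool_rot'])
uv,P=cloud(d,p,T)
for n in('dock','hasp_knob','hasp_hinge','terminal_centre'):
    for o in models.place_of('wrist',n)[:3]: print(n,np.round(o['xy']),round(o['confidence'],2),*[atz(p,T,np.array(o['xy']),h).round(1) for h in {'hasp_knob':[182],'hasp_hinge':[162]}.get(n,[0,82.5])])
m=np.hypot(P[:,0]-477,P[:,1]-244)<90
for lo,hi in((190,204),(158,168),(150,157),(50,58)):
    s=m&(P[:,2]>lo)&(P[:,2]<hi); 
    if s.sum()>5: print(lo,hi,s.sum(),P[s].mean(0).round(1),cv2.minAreaRect(P[s][:,:2].astype(np.float32)))
E
```

```text
[466.8947085   77.73461615 317.13970437] [ 1.79922090e+02 -1.42154891e-02  1.06586754e+02]
dock [199.  86.] 0.86 [310.2 182.4   0. ] [333.2 178.2  82.5]
dock [314.  80.] 0.74 [477.9 241.4  -0. ] [472.  227.   82.5]
hasp_knob [349. 111.] 0.67 [507.6 192.1 182. ]
hasp_knob [157. 126.] 0.57 [328.8 124.7 182. ]
hasp_hinge [159.  10.] 0.8 [300.7 232.5 162. ]
190 204 149 [506.7 192.1 198.4] ((507.3477478027344, 192.56509399414062), (11.041849136352539, 11.527117729187012), 3.8388965129852295)
158 168 2098 [485.6 241.9 165. ] ((486.23321533203125, 237.4824676513672), (23.22061538696289, 111.60009002685547), 21.573579788208008)
150 157 1761 [474.7 242.3 154.8] ((485.13177490234375, 232.23133850097656), (44.62981033325195, 100.69287872314453), 18.94731903076172)
50 58 1695 [463.8 230.3  55.1] ((480.4380798339844, 243.92764282226562), (69.35726165771484, 130.24124145507812), 18.502044677734375)
```

View pics/w1.png

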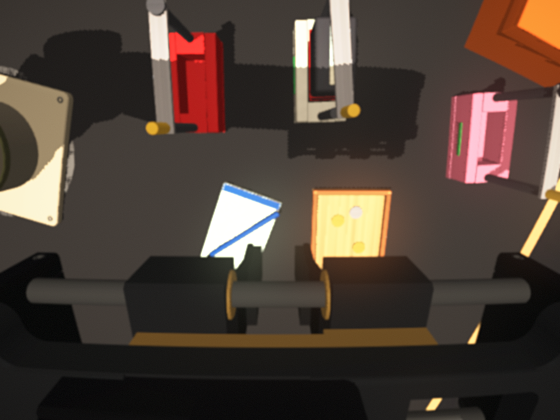

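The wrist view shows the white dock at (320,70) with its knob at (353,111), and the tray at (350,225). The knob measures (507,192) and the hinge works out at (462,299), 116 mm apart, which matches the description.

```bash
python3 - <<'E'
from h import *
plan((507,192,230),113,0.026,7)
E
```

```text
7 0.026 0.0150 0.0102 0.0123 -1.00; 0.026 0.0148 0.0104 0.0123 -1.00; 0.026 0.0146 0.0107 0.0123 -1.00; 0.026 0.0144 0.0110 0.0123 -1.00; 0.026 0.0142 0.0112 0.0123 -1.00; 0.026 0.0140 0.0115 0.0123 -1.00; 0.026 0.0138 0.0117 0.0123 -1.00
```

Request:
send_rows:
  targets: "0.026 0.015 0.01 0.012 -1; 0.026 0.015 0.01 0.012 -1; 0.026 0.015 0.011 0.012 -1; 0.026 0.014 0.011 0.012 -1; 0.026 0.014 0.011 0.012 -1; 0.026 0.014 0.012 0.013 -1; 0.026 0.014 0.012 0.013 -0.5; 0.026 0 0 0 0"

```text
t: 4.07
ee_pos: [506.4, 195.0, 227.7]
tool_rot: [-179.8, -0.1, 112.7]
contact_force: [-1.2, -0.3, 0.1]
opening: 0.297
finger_force: 0.0
```

```bash
python3 - <<'E'
from h import *
im,d,p,T=shot('wrist'); s=state()
print(s['ee_pos'],s['tool_rot'],s['opening'])
uv,P=cloud(d,p,T)
m=(np.hypot(P[:,0]-507,P[:,1]-192)<25)&(P[:,2]>190)&(P[:,2]<204)
print(m.sum(),P[m].mean(0) if m.any() else '')
plan((507,192,172),113,0.026,4)
E
```

```text
[506.54775204 193.79207134 228.95465856] [-1.79845632e+02 -7.80267640e-02  1.12663747e+02] 0.30432519843670275
261 [506.47074158 193.59628109 197.91248635]
4 0.026 -0.0005 -0.0001 0.0142 -0.08; 0.026 -0.0005 -0.0001 0.0142 -0.08; 0.026 -0.0005 -0.0001 0.0142 -0.08; 0.026 -0.0005 -0.0001 0.0142 -0.08
```

Request:
send_rows:
  targets: "0.026 0 0 0.015 0; 0.026 0 0 0.015 0; 0.026 0 0 0.015 0; 0.026 0 0 0.012 0; 0.022 0 0 0 0; 0.022 0.0004 0.0101 0 -5; 0.022 0.0004 0.0101 0 -5; 0.022 0.0004 0.0101 0 -5"

```text
t: 4.78
ee_pos: [534.1, 207.9, 174.5]
tool_rot: [180.0, 0.1, 127.8]
contact_force: [-0.6, 0.5, -0.2]
opening: 0.253
finger_force: 0.2
```

Request:
send_rows:
  targets: "0.022 0.0004 0.0101 0 -5; 0.022 0.0004 0.0101 0 -5; 0.022 0.0004 0.0101 0 -5; 0.022 0.0004 0.0101 0 -5; 0.022 0.0004 0.0101 0 -5; 0.022 0.0004 0.0101 0 -5; 0.022 0.0004 0.0101 0 -5; 0.022 0.0004 0.0101 0 -5"

```text
t: 5.45
ee_pos: [576.8, 274.9, 174.4]
tool_rot: [-180.0, 0.0, 167.8]
contact_force: [-0.2, -0.4, -0.8]
opening: 0.254
finger_force: 0.2
```

Request:
send_rows:
  targets: "0.022 0.0004 0.0101 0 -5; 0.022 0.0004 0.0101 0 -5; 0.022 0.0004 0.0101 0 -5; 0.022 0.0004 0.0101 0 -5; 0.022 0.0004 0.0101 0 -5; 0.022 0.0004 0.0101 0 -5; 0.022 0.0004 0.0101 0 -5; 0.022 0 0 0 0"

```text
t: 6.12
ee_pos: [569.4, 346.2, 174.4]
tool_rot: [180.0, 0.0, -157.1]
contact_force: [0.5, -0.1, 0.4]
opening: 0.251
finger_force: 0.0
```

```bash
python3 - <<'E'
from h import *
s=state(); e=s['ee_pos']-np.array([462,299,0]); print(s['ee_pos'],s['tool_rot'][2],np.hypot(e[0],e[1]),np.degrees(np.arctan2(e[1],e[0])))
E
```

```text
[569.38611616 346.21698187 174.35877677] -157.07087235103464 117.3082321099323 23.734782124210057
```

Request:
send_rows:
  targets: "0.022 0 0 -0.03 0; 0.022 0 0 -0.04 0; 0.03 0 0 -0.04 7; 0.08 0 0 0 7; 0.08 0 0 0 7; 0.08 0 0 0 7; 0.08 0 0 0 7; 0.08 0 0 0 7"

```text
t: 6.78
ee_pos: [570.6, 343.9, 284.4]
tool_rot: [180.0, 0.0, 160.0]
contact_force: [-0.0, -0.1, 0.6]
opening: 0.626
finger_force: 0.0
```

```bash
python3 - <<'E'
from h import *
s=state()
print(s['ee_pos'],s['tool_rot'])
im,d,p,T=shot('top','top1.png')
uv,P=cloud(d,p,T)
plan((485,225,300),108.5,0.08,8)
E
```

```text
[570.63786635 343.88665408 284.44952057] [1.79979671e+02 4.95493527e-02 1.60015799e+02]
8 0.08 0.0048 -0.0177 -0.0019 6.38; 0.08 0.0028 -0.0181 -0.0019 6.38; 0.08 0.0008 -0.0183 -0.0019 6.38; 0.08 -0.0013 -0.0183 -0.0019 6.38; 0.08 -0.0033 -0.0180 -0.0019 6.38; 0.08 -0.0053 -0.0176 -0.0019 6.38; 0.08 -0.0072 -0.0169 -0.0019 6.38; 0.08 -0.0090 -0.0160 -0.0019 6.38
```

Request:
send_rows:
  targets: "0.08 0.005 -0.018 -0.002 6.4; 0.08 0.003 -0.018 -0.002 6.4; 0.08 0.001 -0.018 -0.002 6.4; 0.08 -0.001 -0.018 -0.002 6.4; 0.08 -0.003 -0.018 -0.002 6.4; 0.08 -0.005 -0.018 -0.002 6.4; 0.08 -0.007 -0.017 -0.002 6.4; 0.08 -0.009 -0.016 -0.002 6.4"

```text
t: 7.5
ee_pos: [484.9, 224.1, 300.1]
tool_rot: [180.0, 0.0, 109.1]
contact_force: [-0.1, -1.2, -0.2]
opening: 0.922
finger_force: 0.0
```

```bash
python3 - <<'E'
from h import *
im,d,p,T=shot('wrist','w2.png'); s=state(); print(s['ee_pos'],s['tool_rot'])
uv,P=cloud(d,p,T)
m=np.hypot(P[:,0]-480,P[:,1]-244)<60
s_=m&(P[:,2]>149)&(P[:,2]<157.5); print(s_.sum(),cv2.minAreaRect(P[s_][:,:2].astype(np.float32)),P[s_][:,2].mean())
m=np.hypot(P[:,0]-480,P[:,1]-244)<150
k=m&(P[:,2]>190)&(P[:,2]<203); print('knob',k.sum(),P[k].mean(0) if k.any() else '')
im,d,p,T=shot('top'); uv,P=cloud(d,p,T); hsv=cv2.cvtColor(im,cv2.COLOR_RGB2HSV)[uv[:,1],uv[:,0]]
t=(abs(P[:,0]-615)<110)&(abs(P[:,1]-20)<115)&(P[:,2]>-5)&(P[:,2]<22)&(hsv[:,0]<28)&(hsv[:,1]>70)&(hsv[:,2]>70)
print('tray',t.sum(),cv2.minAreaRect(P[t][:,:2].astype(np.float32)))
E
```

```text
[484.15434025 221.94826928 300.87305375] [1.79958812e+02 1.22905241e-01 1.08526772e+02]
2696 ((483.2232971191406, 235.35888671875), (43.814876556396484, 92.73526763916016), 17.641395568847656) 155.06071603741404
knob 185 [568.7943799  341.50035763 198.05838068]
tray 2892 ((618.9445190429688, 15.49810791015625), (137.41232299804688, 175.69422912597656), 16.972074508666992)
```

View pics/w2.png

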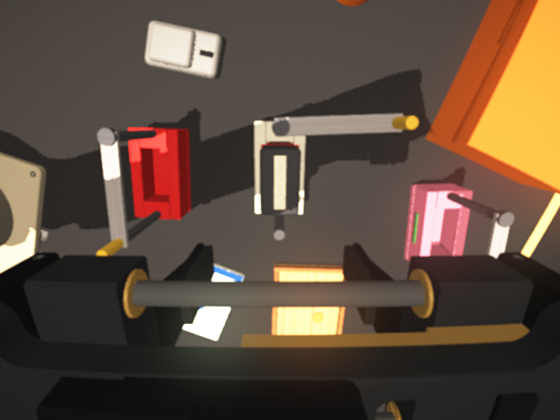

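The wrist view shows the open hasp with its knob at (410,122), the terminal top at (280,178) and the tray at (308,300). The terminal is at about (480,244) with a yaw of about 18°, and the hasp is at about 1.63 rad.

```bash
python3 - <<'E'
from h import *
plan((480.4,244,300),108,0.087,2)
E
```

```text
2 0.087 0.0108 0.0012 0.0004 0.52; 0.087 0.0108 0.0011 0.0004 0.52
```

Request:
send_rows:
  targets: "0.087 0.011 0.001 0 0.5; 0.087 0.011 0.001 0 0; 0.087 0 0 0.03 0; 0.087 0 0 0.03 0; 0.087 0 0 0.03 0; 0.087 0 0 0.03 0; 0.087 0 0 0.03 0; 0.087 0 0 0 0"

```text
t: 8.27
ee_pos: [477.8, 245.0, 144.7]
tool_rot: [-179.6, 0.0, 109.0]
contact_force: [-0.6, -0.4, -1.3]
opening: 0.998
finger_force: 0.0
```

Request:
send_rows:
  targets: "0.087 0 0 0.02 0; 0.087 0 0 0.018 0; 0.087 0 0 0 0; 0.03 0 0 0 0; 0.03 0 0 0 0; 0.03 0 0 0 0; 0.03 0 0 0 0; 0.03 0 0 0 0"

```text
t: 8.93
ee_pos: [480.2, 247.0, 112.4]
tool_rot: [179.9, 0.0, 108.9]
contact_force: [-0.5, 1.0, 0.7]
opening: 0.703
finger_force: 0.0
```

Request:
send_rows:
  targets: "0.03 0 0 0 0; 0.03 0 0 0 0; 0.03 0 0 0 0; 0.03 0 0 0 0; 0.03 0 0 0 0; 0.03 0 0 0 0; 0.03 0 0 0 0; 0.03 0 0 0 0"

```text
t: 9.6
ee_pos: [479.8, 246.9, 111.6]
tool_rot: [180.0, 0.0, 108.9]
contact_force: [-1.1, -0.6, 2.7]
opening: 0.507
finger_force: 29.9
```

```bash
python3 - <<'E'
from h import *
s=state();print(s['opening']*87,s['finger_force'],s['contact_force'],s['ee_pos'],s['tool_rot'])
E
```

```text
44.10828196736727 29.928289318922907 [-1.05382531 -0.58663481  2.67891121] [479.79641948 246.90468659 111.61697399] [1.79999488e+02 3.80600123e-03 1.08937132e+02]
```

Request:
send_rows:
  targets: "0.03 0 0 -0.01 0; 0.03 0 0 -0.02 0; 0.03 0 0 -0.025 0; 0.03 0 0 -0.025 0; 0.03 0 0 -0.025 0; 0.03 0 0 -0.025 0; 0.03 0 0 -0.02 0; 0.03 0 0 0 0"

```text
t: 10.27
ee_pos: [480.8, 248.0, 265.8]
tool_rot: [179.7, -0.0, 109.0]
contact_force: [1.0, -0.3, -3.4]
opening: 0.507
finger_force: 29.9
```

```bash
python3 - <<'E'
from h import *
s=state();print(s['opening']*87,s['finger_force'],s['contact_force'],s['ee_pos'])
im,d,p,T=shot('top'); uv,P=cloud(d,p,T); hsv=cv2.cvtColor(im,cv2.COLOR_RGB2HSV)[uv[:,1],uv[:,0]]
t=(abs(P[:,0]-615)<110)&(abs(P[:,1]-20)<115)&(P[:,2]>11)&(P[:,2]<22)
print('rim',t.sum(),cv2.minAreaRect(P[t][:,:2].astype(np.float32)))
im,d,p,T=shot('scene'); uv,P=cloud(d,p,T); hsv=cv2.cvtColor(im,cv2.COLOR_RGB2HSV)[uv[:,1],uv[:,0]]
t=(abs(P[:,0]-615)<110)&(abs(P[:,1]-20)<115)&(P[:,2]>9)&(P[:,2]<22)&(hsv[:,0]<28)&(hsv[:,1]>70)
print('tray scene',t.sum(),cv2.minAreaRect(P[t][:,:2].astype(np.float32)),P[t].mean(0))
plan((744,33,240),108,0.03,10)
E
```

```text
44.0663671661663 29.926585681387223 [ 1.00639029 -0.26707781 -3.35501602] [480.78168213 247.99886182 265.77327906]
rim 606 ((615.0213623046875, 16.639984130859375), (131.08018493652344, 170.63479614257812), 16.74581527709961)
tray scene 1165 ((616.3955078125, 14.760635375976562), (132.83360290527344, 171.47726440429688), 16.30011749267578) [622.98705382  10.64356046  14.31370969]
10 0.03 -0.0288 0.0181 0.0022 0.09; 0.03 -0.0288 0.0181 0.0022 0.09; 0.03 -0.0287 0.0182 0.0022 0.09; 0.03 -0.0287 0.0182 0.0022 0.09; 0.03 -0.0287 0.0182 0.0022 0.09; 0.03 -0.0287 0.0183 0.0022 0.09; 0.03 -0.0286 0.0183 0.0022 0.09; 0.03 -0.0286 0.0184 0.0022 0.09; 0.03 -0.0286 0.0184 0.0022 0.09; 0.03 -0.0285 0.0185 0.0022 0.09
```

Request:
send_rows:
  targets: "0.03 -0.029 0.018 0 0.3; 0.03 -0.029 0.018 0 0.3; 0.03 -0.029 0.018 0 0.3; 0.03 -0.029 0.018 0 0.3; 0.03 -0.029 0.018 0 0.3; 0.03 -0.029 0.018 0 0.3; 0.03 -0.029 0.018 0 0.3; 0.03 -0.029 0.018 0 0.3"

```text
t: 11.03
ee_pos: [688.5, 68.8, 259.1]
tool_rot: [-179.8, -0.0, 106.5]
contact_force: [0.4, 0.4, -2.7]
opening: 0.5
finger_force: 29.9
```

Request:
send_rows:
  targets: "0.03 -0.028 0.018 0 0; 0.03 -0.028 0.018 0 0; 0.03 0 0 0.035 0; 0.03 0 0 0.035 0; 0.03 0 0 0.035 0; 0.03 0 0 0.02 0; 0.03 0 0 0 0; 0.03 0 0 0 0"

```text
t: 11.7
ee_pos: [737.3, 26.7, 134.4]
tool_rot: [-179.8, -0.1, 106.6]
contact_force: [0.0, -0.4, -1.3]
opening: 0.507
finger_force: 30.0
```

```bash
python3 - <<'E'
from h import *
s=state();print(s['opening']*87,s['finger_force'],s['contact_force'],s['ee_pos'],s['tool_rot'])
shot('scene','s2.png')
E
```

```text
44.12653463332659 29.966339108068496 [ 0.03616801 -0.37116414 -1.2550518 ] [737.32942493  26.72153722 134.37272161] [-1.79771283e+02 -5.27062187e-02  1.06564173e+02]
```

View pics/s2.png

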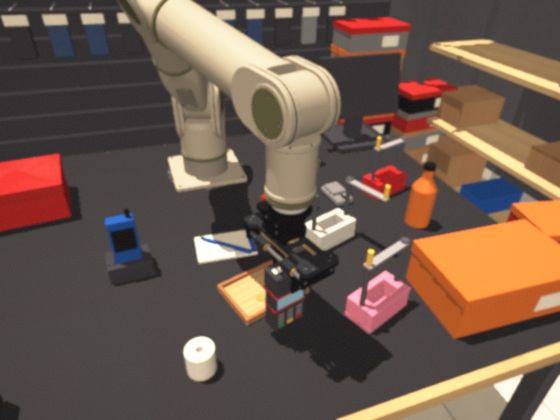

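The terminal hangs upright at (285,295), clear of the tray's customer edge. Its foot is about 33 mm up, and the hasp stays open at (370,188). Next I set it down.

Request:
send_rows:
  targets: "0.03 0 0 0.01 0; 0.03 0 0 0.01 0; 0.03 0 0 0.006 0; 0.03 0 0 0.003 0; 0.03 0 0 0.001 0; 0.03 0 0 0.001 0; 0.03 0 0 0.001 0; 0.03 0 0 0 0"

```text
t: 12.42
ee_pos: [738.6, 26.9, 104.7]
tool_rot: [180.0, 0.0, 106.5]
contact_force: [0.4, 1.5, -3.0]
opening: 0.503
finger_force: 30.0
```

```bash
python3 - <<'E'
from h import *
s=state();print(s['contact_force'],s['ee_pos'])
E
```

```text
[ 0.35674223  1.45832022 -2.99244818] [738.63145956  26.93202148 104.72970428]
```

Request:
send_rows:
  targets: "0.03 0 0 0.001 0; 0.03 0 0 0.001 0; 0.03 0 0 0.001 0; 0.03 0 0 0.001 0; 0.03 0 0 0 0; 0.03 0 0 0 0; 0.03 0 0 0 0; 0.03 0 0 0 0"

```text
t: 13.08
ee_pos: [738.7, 26.9, 101.8]
tool_rot: [180.0, 0.0, 106.5]
contact_force: [-3.2, -0.5, 4.3]
opening: 0.503
finger_force: 30.0
```

Request:
send_rows:
  targets: "0.087 0 0 0 0; 0.087 0 0 0 0; 0.087 0 0 0 0; 0.087 0 0 0 0; 0.087 0 0 0 0; 0.087 0 0 0 0; 0.087 0 0 0 0; 0.087 0 0 0 0"

```text
t: 13.75
ee_pos: [738.5, 26.9, 100.5]
tool_rot: [-180.0, 0.0, 106.5]
contact_force: [0.3, 0.8, 0.3]
opening: 0.974
finger_force: 0.0
```

Request:
send_rows:
  targets: "0.087 0 0 -0.01 0; 0.087 0 0 -0.02 0; 0.087 0 0 -0.03 0; 0.087 0 0 -0.03 0; 0.087 0 0 -0.02 6.8; 0.087 0 0 0 6.8; 0.087 0 0 0 6.8; 0.087 0 0 0 6.8"

```text
t: 14.42
ee_pos: [738.7, 27.1, 212.0]
tool_rot: [179.9, -0.0, 79.0]
contact_force: [0.4, 0.1, -1.2]
opening: 1.003
finger_force: 0.0
```

Request:
send_rows:
  targets: "0.087 0 0 0 7; 0.087 0 0 0 7; 0.087 0 0 0 7; 0.087 0 0 0 7; 0.087 0 0 0 7; 0.087 0 0 0 7; 0.087 0 0 0 7; 0.087 0 0 0 7"

```text
t: 15.08
ee_pos: [738.6, 27.1, 211.5]
tool_rot: [180.0, -0.0, 23.0]
contact_force: [0.5, -0.3, -0.0]
opening: 0.995
finger_force: 0.0
```

```bash
python3 - <<'E'
from h import *
im,d,p,T=shot('wrist','w3.png'); s=state(); print(s['ee_pos'],s['tool_rot'],s['joint_positions'].round())
uv,P=cloud(d,p,T)
m=np.hypot(P[:,0]-739,P[:,1]-25)<60
q=m&(P[:,2]>135)&(P[:,2]<150); print(q.sum(),cv2.minAreaRect(P[q][:,:2].astype(np.float32)),P[q][:,2].mean())
E
```

```text
[738.58185713  27.23588351 211.59792515] [-1.79998159e+02 -5.33914270e-02  2.24864566e+01] [ 11.  37. -30.  62.  17.  85. -82.]
4357 ((740.242431640625, 24.770788192749023), (43.497047424316406, 73.16678619384766), 16.179569244384766) 144.84476002754766
```

View pics/w3.png

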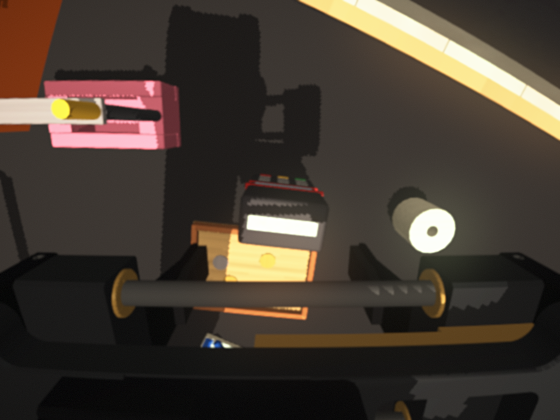

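The terminal stands upright on the counter at (283,215), with its keypad towards the customer. It measures (740,25) with a yaw of 16.2°, and the roll at (425,225) is clear of it. Next I regrip across its width.

Request:
send_rows:
  targets: "0.087 0.001 0.003 0 6.2; 0.087 0 0 0.01 0; 0.087 0 0 0.02 0; 0.087 0 0 0.02 0; 0.087 0 0 0 0; 0.087 0 0 0 0; 0.087 0 0 0 0; 0.087 0 0 0 0"

```text
t: 15.8
ee_pos: [741.3, 24.7, 162.3]
tool_rot: [180.0, -0.1, 17.2]
contact_force: [0.3, 0.3, 0.8]
opening: 0.998
finger_force: 0.0
```

```bash
python3 - <<'E'
from h import *
s=state();print(s['ee_pos'],s['tool_rot']);plan((740.2,24.8,83.5),16.3,0.087,4)
E
```

```text
[741.31241619  24.73675391 162.30258233] [ 1.79979733e+02 -1.30959788e-01  1.72094833e+01]
4 0.087 -0.0003 -0.0001 0.0197 0.23; 0.087 -0.0003 -0.0001 0.0197 0.23; 0.087 -0.0003 -0.0001 0.0197 0.23; 0.087 -0.0003 -0.0001 0.0197 0.23
```

Request:
send_rows:
  targets: "0.087 -0.001 0 0.015 0.9; 0.087 0 0 0.015 0; 0.087 0 0 0.015 0; 0.087 0 0 0.012 0; 0.087 0 0 0.012 0; 0.087 0 0 0.01 0; 0.06 0 0 0 0; 0.06 0 0 0 0"

```text
t: 16.47
ee_pos: [739.6, 24.2, 81.3]
tool_rot: [-180.0, 0.0, 16.2]
contact_force: [-0.0, -0.3, 0.8]
opening: 0.921
finger_force: 0.0
```

Request:
send_rows:
  targets: "0.06 0 0 0 0; 0.06 0 0 0 0; 0.06 0 0 0 0; 0.06 0 0 0 0; 0.06 0 0 0 0; 0.06 0 0 0 0; 0.06 0 0 0 0; 0.06 0 0 0 0"

```text
t: 17.13
ee_pos: [740.2, 24.2, 82.4]
tool_rot: [180.0, -0.1, 16.2]
contact_force: [0.9, -1.2, 6.0]
opening: 0.848
finger_force: 30.0
```

The grip is firm at a 73.8 mm opening. Now I pivot it: raise it 5 mm, then draw it towards the clerk so that the tray's fixed edge holds the foot and the terminal leans back.

Request:
send_rows:
  targets: "0.06 0 0 -0.005 0; 0.06 0 0 0 0; 0.06 -0.01 0 0 0; 0.06 -0.01 0 0 0; 0.06 -0.01 0 0 0; 0.06 -0.005 0 0 0; 0.06 0 0 0 0; 0.06 0 0 0 0"

```text
t: 17.8
ee_pos: [706.1, 14.4, 86.5]
tool_rot: [180.0, 0.0, 16.2]
contact_force: [-0.0, 0.5, -2.9]
opening: 0.852
finger_force: 30.0
```

Request:
send_rows:
  targets: "0.06 -0.004 0 0 0; 0.06 -0.004 0 0 0; 0.06 -0.004 0 0 0; 0.06 -0.004 0 0 0; 0.06 -0.004 0 0 0; 0.06 0 0 0 0; 0.06 0 0 0 0; 0.06 0 0 0 0"

```text
t: 18.47
ee_pos: [688.5, 9.6, 87.9]
tool_rot: [180.0, -0.2, 16.3]
contact_force: [5.5, 1.5, 0.9]
opening: 0.847
finger_force: 30.0
```

```bash
python3 - <<'E'
from h import *
s=state();print(s['contact_force'],s['ft_torque'],s['ee_pos'],s['opening'],s['finger_force'], 'U',(s['ee_pos'][:2]-[615.5,16])@[.959,.284],'H',s['ee_pos'][2]+19)
shot('scene','s3.png')
E
python3 -c "
import cv2;i=cv2.imread('pics/s3.png');cv2.imwrite('pics/s3c.png',cv2.resize(i[200:380,180:420],None,fx=3,fy=3))"
```

```text
[5.46035189 1.52252184 0.91560025] [ 0.38358261 -1.57904471  0.11496689] [688.50439031   9.55768078  87.88587429] 0.8466618931030877 29.99866653699428 U 68.18159164831695 H 106.8858742923401
```

View pics/s3c.png

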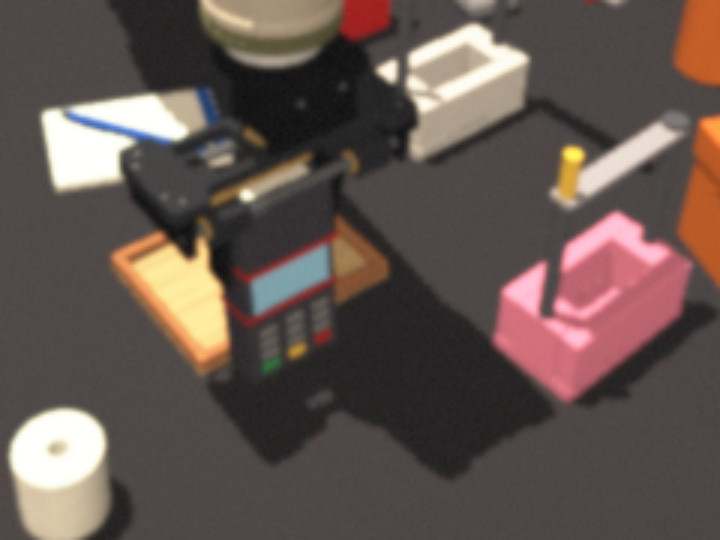

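The crop shows the terminal at (285,300) with its foot pressed on the tray's customer edge, and a force of 5.6 N. It is starting to lean, so I continue.

Request:
send_rows:
  targets: "0.06 -0.005 0 0 0; 0.06 -0.005 0 0 0; 0.06 -0.005 0 0 0; 0.06 -0.004 0 0.001 0; 0.06 -0.005 0 0.002 0; 0.06 -0.005 0 0.002 0; 0.06 0 0 0 0; 0.06 0 0 0 0"

```text
t: 19.18
ee_pos: [660.1, 1.2, 82.6]
tool_rot: [180.0, -0.2, 16.3]
contact_force: [4.8, 1.2, 3.0]
opening: 0.849
finger_force: 30.0
```

```bash
cat >> h.py <<'E'
def lean():
    s=state(); g=np.array(s['ee_pos'])+[0,0,19]
    print('U',(s['ee_pos'][:2]-[615.5,16])@[.959,.284],'H',g[2],s['contact_force'].round(1),s['opening']*87)
    for c in('scene','wrist'):
        im,d,p,T=shot(c); uv,P=cloud(d,p,T)
        a=np.radians(s['tool_rot'][2]); Q=(P-g)@np.array([[np.cos(a),np.sin(a),0],[-np.sin(a),np.cos(a),0],[0,0,1]]).T
        m=(abs(Q[:,1])<30)&(Q[:,0]>5)&(Q[:,0]<130)&(Q[:,2]<15)&(Q[:,2]>-105)&(P[:,2]>6)
        q=Q[m]
        if len(q)<60: print(c,len(q)); continue
        best=None; rng=np.random.default_rng(0)
        for _ in range(300):
            A=q[rng.choice(len(q),3,False)]; n=np.cross(A[1]-A[0],A[2]-A[0]); L=np.linalg.norm(n)
            if L<1e-6: continue
            n/=L; n*=np.sign(n[0]+1e-9)
            if abs(n[1])>.3 or n[0]<.4: continue
            e=abs((q-A[0])@n)<2.5
            if best is None or e.sum()>best[0]: best=(e.sum(),n,n@A[0])
        if best: print(c,len(q),best[0],best[1].round(2),'offset',round(best[2],1),'lean',np.degrees(np.arctan2(best[1][2],best[1][0])).round(1))
E
python3 -c "
from h import *
lean()"
```

```text
U 38.61571849132107 H 101.63443531692334 [4.8 1.2 3. ] 73.87940000131228
scene 1147 969 [ 0.93 -0.01  0.36] offset 28.0 lean 21.4
wrist 9314 8453 [0.94 0.01 0.34] offset 29.6 lean 19.8
```

Request:
send_rows:
  targets: "0.06 -0.004 0 0.001 0; 0.06 -0.004 0 0.001 0; 0.06 -0.004 0 0.001 0; 0.06 0 0 0 0; 0.06 0 0 0 0; 0.06 0 0 0 0; 0.06 0 0 0 0; 0.06 0 0 0 0"

```text
t: 19.95
ee_pos: [647.8, -2.5, 78.6]
tool_rot: [180.0, -0.0, 16.2]
contact_force: [5.1, 2.5, 1.6]
opening: 0.847
finger_force: 30.0
```

```bash
python3 -c "
from h import *
lean()"
```

```text
U 25.69813521118646 H 97.61636727104724 [5.1 2.5 1.6] 73.68040681036365
scene 1187 1017 [0.88 0.   0.48] offset 29.8 lean 28.7
wrist 10733 9333 [ 0.88 -0.01  0.47] offset 30.4 lean 27.8
```

The lean is 28° and the slip in the pads has nearly stopped, so I continue to about 45°.

Request:
send_rows:
  targets: "0.06 -0.004 0 0.003 0; 0.06 -0.004 0 0.003 0; 0.06 -0.004 0 0.004 0; 0.06 -0.004 0 0.004 0; 0.06 -0.003 0 0.003 0; 0.06 0 0 0 0; 0.06 0 0 0 0; 0.06 0 0 0 0"

```text
t: 20.72
ee_pos: [628.2, -8.4, 60.7]
tool_rot: [-180.0, 0.1, 16.2]
contact_force: [0.8, -0.1, -0.4]
opening: 0.849
finger_force: 30.0
```

```bash
python3 -c "
from h import *
lean()"
```

```text
U 5.281775895562169 H 79.72950739119682 [ 0.8 -0.1 -0.4] 73.83615269339367
scene 1207 1045 [ 0.72 -0.02  0.7 ] offset 33.7 lean 44.2
wrist 14094 14093 [0.71 0.02 0.7 ] offset 33.2 lean 44.5
```

Request:
send_rows:
  targets: "0.06 0 0 -0.008 0; 0.06 0 0 -0.015 0; 0.06 0 0 -0.02 0; 0.06 0 0 -0.025 0; 0.06 0 0 -0.025 0; 0.06 0 0 -0.025 0; 0.06 0 0 -0.02 0; 0.06 0 0 -0.02 0"

```text
t: 21.48
ee_pos: [628.6, -7.9, 220.9]
tool_rot: [-180.0, 0.1, 16.2]
contact_force: [0.6, -1.1, -2.5]
opening: 0.848
finger_force: 30.0
```

Request:
send_rows:
  targets: "0.06 0 0 -0.01 0; 0.06 -0.006 -0.005 -0.005 0; 0.06 -0.008 -0.006 0 0; 0.06 -0.008 -0.006 0 0; 0.06 -0.008 -0.006 0 0; 0.06 -0.007 -0.004 0 0; 0.06 0 0 0 0; 0.06 0 0 0 0"

```text
t: 22.15
ee_pos: [585.7, 7.5, 234.2]
tool_rot: [180.0, 0.0, 16.2]
contact_force: [-0.0, -0.6, -3.5]
opening: 0.847
finger_force: 30.0
```

```bash
python3 -c "
from h import *
lean(); s=state(); print(s['ee_pos'],s['finger_force'],abs(s['qd']).max())
for c in ('scene','wrist'):
    im,d,p,T=shot(c,c+'_end.png')
    for n,h in (('terminal_centre',215),('terminal_foot',165)):
        for o in models.place_of(c,n)[:1]: print(c,n,o['xy'],o['confidence'],atz(p,T,np.array(o['xy']),h).round())
im,d,p,T=shot('top'); uv,P=cloud(d,p,T); m=np.hypot(P[:,0]-480,P[:,1]-244)<150
k=m&(P[:,2]>190)&(P[:,2]<203); print('knob',P[k].mean(0))
for n in ('handset','pen','mouse','bottle','roll'): print(n,[(np.round(o['xy']),round(o['confidence'],2)) for o in models.place_of('top',n)[:1]])
"
```

```text
U -30.981728213602885 H 253.18941068571033 [-0.  -0.6 -3.5] 73.72924956969972
scene 1294 1183 [0.72 0.01 0.7 ] offset 34.0 lean 44.1
wrist 14091 14089 [ 0.71 -0.01  0.71] offset 32.9 lean 44.9
[586.31472812   7.26915382 234.2717679 ] 29.99762209597975 0.40492297635507546
scene terminal_centre [260.0, 205.1] 0.7 [579.  22. 215.]
scene terminal_foot [281.0, 237.5] 0.58 [638.  49. 165.]
wrist terminal_centre [274.6, 209.7] 0.73 [612.  18. 215.]
wrist terminal_foot [277.7, 116.3] 0.63 [670.  33. 165.]
knob [568.98040459 342.9591251  197.3717894 ]
handset [(array([333., 249.]), 0.59)]
pen [(array([335., 250.]), 0.5)]
mouse [(array([186., 308.]), 0.6)]
bottle []
roll [(array([201., 235.]), 0.59)]
```

View pics/scene_end.png

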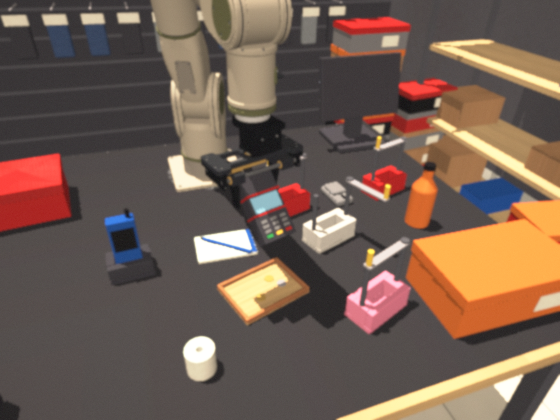

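The final scene picture shows the terminal at (265,210), held over the tray, leaned about 44° with its screen to the customer. The hasp is open at (370,188) and the bystanders are in place.

```bash
python3 -c "
from h import *
print(r.hand_in())"
```

```text
the job is handed in; nothing more can be done
None
```

The job is handed in (the verdict was not reported back): the hasp is open at about 1.6 rad, and the terminal is held still over the middle of the tray, leaned back about 44° with its screen to the customer, lowest point about 17 cm above the counter; the bystanders look unmoved.

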